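# Fill the gaps in the bottle rack

### The arm

A 7-joint arm with a two-finger parallel gripper is mounted at the origin on the work surface. World frame = base frame: x ahead of the robot, y to its left, z up, the work surface at z = 0. Lengths are in m, angles in rad, forces in N, time in s.
With the tool pointing down it reaches from about 0.4 to 0.875 m from the base axis. Payload 19.3 kg.
Tool frame: the origin (TCP) lies midway between the tips of the shut fingers; the grasp point (between the pads) lies 19 mm behind it; z points along the fingers, y is the direction in which the jaws open and shut (so a half turn about z gives the same grasp; the last joint's range is limited). The gripper opens to 85 mm and grips with 20 to 120 N. Pads are 22 mm wide; open, the fingers measure 114 mm over their backs; the gripper's body (76 mm by 85 mm) begins 54 mm behind the grasp point. The pads swing forward as they close: fully open they stand 13 mm farther back than shut.
Start: joints at [-1.274, 0.521, -0.036, 1.599, 0.021, 1.021, -0.113], TCP at [0.224, 0.583, 0.231] pointing down, gripper open.
Joint ranges: [-2.91, 2.91], [-0.3, 2.13], [-1.5, 1.42], [0.17, 2.43], [-1.26, 4.41], [0.16, 1.93], [-2.52, 2.52]. Speed limits (rad/s): [1.89, 1.89, 2.39, 2.39, 3.01, 3.01, 3.01].

### API

Orientations are given as [roll, pitch, yaw] about the fixed x, y, z axes, in that order (R = Rz(yaw) Ry(pitch) Rx(roll)).
In Python, from workcell import bot, eyes gives the robot as it stands. The module is installed in compiled form; this text tells all that it offers.
- The arm moves only by the shell command python3 -m jog 'ROWS' [FORCE]. ROWS is JSON, a list of rows, each an object with "delta_pos": the shift along the world's x, y, z in mm, a list of three; "spin": the turn about the world's z in rad; "claw": the closure, from 0 (fully open) to 1 (shut). In form: [{"delta_pos": [tx, ty, tz], "spin": spin, "claw": claw}, ...]. A call has 1 to 8 rows; each row is the pose to reach, as a shift and turn from the pose measured when the call began; what a row does not reach only later rows make up. A row lasts 1/10 s, in which the tool goes at most 50 mm and 8.59 degrees, less where a joint would pass 70% of its speed; a pose out of reach is approached as far as the arm can. A call with a gripper value outside its range is refused whole. The fingers move at their own pace and stop on an object; FORCE is the grip in N (left out, the last holds). Time passes only in rows, so rows that repeat a pose let the fingers close. It gives the time, the measured TCP pose, the force and the opening at its end, in the units of the state.
- bot.observe(): the state, without advancing time (a new reading comes with each control period).
- eyes.grab_frame(name): name is "side" or "top"; returns the picture (384x512x3 uint8, blue, green, red); there is no depth.
- eyes.camera_params(name): a dict with "fx", "fy", "cx", "cy" (pixels), "origin" and "attitude" of the camera in the world. Camera axes: x right, y up, looking along -z (the intrinsics and any distortion apply to the point x, -y, -z); pixel columns grow to the right and rows downward; lengths in m; the calibration is good to about 2 mm. A picture is of the moment at which its call begins. camera_params takes no time and is no camera call.
- bot.job_done(): hands the job in, once; it reports no verdict.
The state is a dict: "clock": time; "qpos": joint angles; "qd": joint speeds; "joint_efforts": joint torques, N m; "position": TCP position; "tool_rot": TCP orientation; "force": force on the tool from outside, world axes, zero at the start; "moment": the same for the moment, N m; "grip_width": finger opening in m.
Only numpy, scipy, OpenCV 4.12 (cv2) and the standard library are available. Lean on these libraries where they do the work, as an engineer would, in place of code of your own. Each camera call takes 0.05 s, during which the arm holds its last target. There are 200 camera calls.

### The job

Two pockets of the wooden bottle rack are empty: fill them with the two spare square amber bottles on the shelf, one in each, cap up and standing on the pocket floor. The spare that lies on its side must first be stood upright on the shelf beside the rack and let go, then taken again from above for the rack. Set the glass down without dropping it, and leave the bottles already in the rack, the grinder, the bowl, the tong and the round bottle where they are.

Things in the scene. Friction and masses are not known exactly. Their poses are not given: they have to be found in the camera images.
- rack: Light wooden bottle rack fixed to the white shelf, 147 mm (its x) by 218 mm (its y), 60 mm tall, 5 mm walls and floor, with 2 (along x) by 3 (along y) square pockets 66 mm wide inside at 71 mm pitch. Four hold a bottle, any two are empty. Origin: centre of its underside, z up; its yaw varies.
- lying_mid (a point): Spare lying on a flat side on the shelf. Square amber bottle, round aluminium cap: body 48 x 48 mm, 90 mm tall, then shoulder and neck, cap 34 mm in diameter from 102 to 136 mm above the base; 0.18 to 0.35 kg. Point: its centre, 68 mm from either end, 24 mm up as it lies; x runs from base to cap (straight up once stood), z is up as it lies. The cap points to -y, give or take 0.4 rad.
- standing_mid (a point): Spare standing upright on the shelf. Square amber bottle, round aluminium cap: body 48 x 48 mm, 90 mm tall, then shoulder and neck, cap 34 mm in diameter from 102 to 136 mm above the base; 0.18 to 0.35 kg. Point: its centre, 68 mm above its base; z runs to the cap, x and y square to its faces.
- cell0 (a point): Centre of a rack pocket's floor (5 mm above the shelf), at x -35.5, y -71 mm in the rack's frame; axes as the rack's.
- cell1 (a point): Centre of a rack pocket's floor (5 mm above the shelf), at x -35.5, y +0 mm in the rack's frame; axes as the rack's.
- cell2 (a point): Centre of a rack pocket's floor (5 mm above the shelf), at x -35.5, y +71 mm in the rack's frame; axes as the rack's.
- cell3 (a point): Centre of a rack pocket's floor (5 mm above the shelf), at x +35.5, y -71 mm in the rack's frame; axes as the rack's.
- cell4 (a point): Centre of a rack pocket's floor (5 mm above the shelf), at x +35.5, y +0 mm in the rack's frame; axes as the rack's.
- cell5 (a point): Centre of a rack pocket's floor (5 mm above the shelf), at x +35.5, y +71 mm in the rack's frame; axes as the rack's.
- racked0_mid (a point): One of the four bottles already standing in the rack (which pockets differs from run to run), same as the spares: 48 x 48 x 136 mm. This point: its centre, 68 mm above its base, z up. Leave it there.
- racked1_mid (a point): One of the four bottles already standing in the rack (which pockets differs from run to run), same as the spares: 48 x 48 x 136 mm. This point: its centre, 68 mm above its base, z up. Leave it there.
- racked2_mid (a point): One of the four bottles already standing in the rack (which pockets differs from run to run), same as the spares: 48 x 48 x 136 mm. This point: its centre, 68 mm above its base, z up. Leave it there.
- racked3_mid (a point): One of the four bottles already standing in the rack (which pockets differs from run to run), same as the spares: 48 x 48 x 136 mm. This point: its centre, 68 mm above its base, z up. Leave it there.
- grinder_mid (a point): Aluminium pepper grinder, 54 mm across, 180 mm tall, standing; its centre, 90 mm up. Bystander.
- bowl_mid (a point): Green pinch bowl, 90 mm across, 42 mm tall; its centre, 21 mm up. Bystander.
- tong_mid (a point): Steel tong lying flat, 190 mm long along its x, 12 mm thick; about its centre, 6 mm up. Bystander.
- flask_mid (a point): Round amber bottle, 54 mm in diameter, 170 mm tall, standing; its centre, 85 mm up. Bystander; it does not belong in the rack.
Things that resemble listed ones, but are neither listed nor needed, are in the scene too. What is shaped like the part that bears lying_mid but yellow is not meant.

How it is judged:
By the outcome, as a careful person would: the job done as asked, in the order asked, and still so for the second after the job is handed in, with the robot touching nothing.
It also fails if it takes over 67 s, if anything falls off the work surface, if the arm or the gripper's body presses on something with over 40 N, if the wrist force passes 120 N, or if a joint passes its speed limit or range.

## Working session

There is one attempt and no reset: what is moved stays moved. The work goes in short steps, Python scripts to look and compute and a shell command to move; the robot and the scene stay as the last step left them, time stands still between calls to the robot, and variables do not carry over. Pictures are saved under pics/ and viewed, about 8 in all and at most 12, crops included, and the job is handed in when it is done.

```bash
mkdir -p pics; python3 - <<'E'
from workcell import bot, eyes
import cv2
for n in("top","side"):
    cv2.imwrite(f"pics/{n}0.png",cv2.resize(eyes.grab_frame(n),(800,600),interpolation=cv2.INTER_CUBIC)); print(n,eyes.camera_params(n))
s=bot.observe();print({k:s[k] for k in("clock","position","tool_rot","force","grip_width")})
E
```

```text
top {'fx': 402.73732539718185, 'fy': 402.73732539718185, 'cx': 250.94224615191456, 'cy': 196.62846853211326, 'origin': array([ 0.32028519, -0.06546614,  1.06831681]), 'attitude': array([ 0.19710686,  0.02280452, -1.56251779])}
side {'fx': 409.055116219448, 'fy': 409.055116219448, 'cx': 255.3104411056287, 'cy': 189.82381747481153, 'origin': array([ 0.03940685, -0.89134165,  0.70177471]), 'attitude': array([ 0.99314154,  0.0088215 , -0.53759524])}
{'clock': 0.1, 'position': array([0.22409084, 0.58316016, 0.23080487]), 'tool_rot': array([-3.14066449e+00,  6.14560717e-05,  2.77475524e+00]), 'force': array([-0.95876413,  0.52239095,  0.2378651 ]), 'grip_width': 0.08527364481874869}
```

View pics/top0.png

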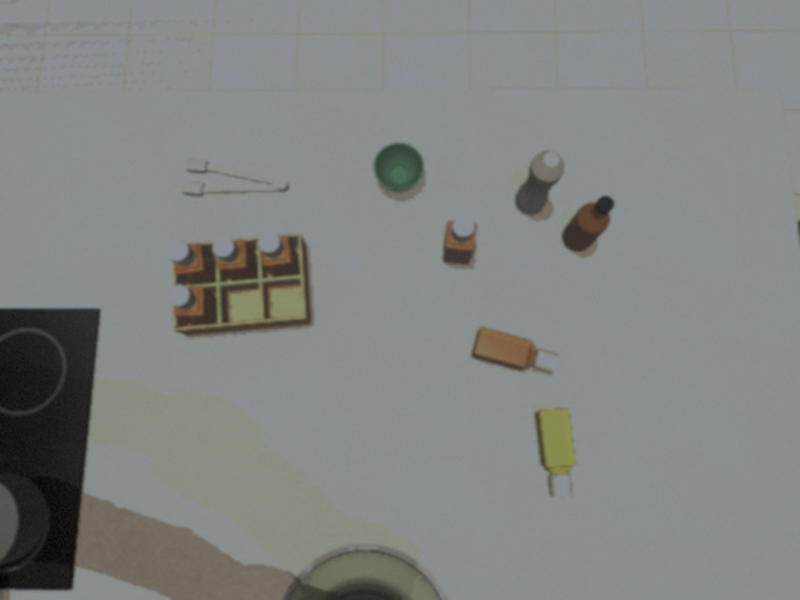

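View pics/side0.png

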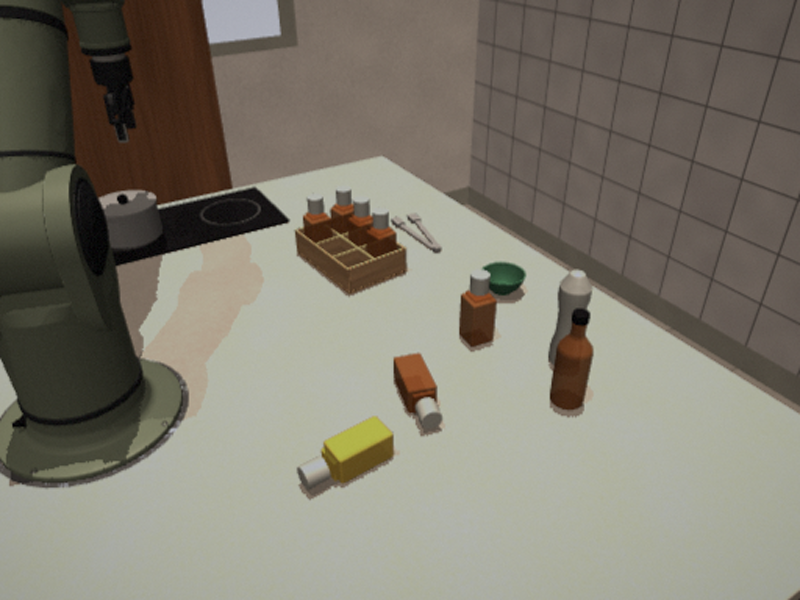

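Top view: the rack is at (240,285) and its two empty pockets are at (245,305) and (287,302). Candidates for the lying spare are amber (505,348), with its cap to image right (-y), and yellow (556,450), which is excluded. The standing candidates are square amber (460,242), which fits, and the tall round flask (587,225) with a black cap, which does not. I'll fit poses and overlay them on an enlarged crop.

```bash
cat > h.py <<'E'
import numpy as np, cv2
from scipy.spatial.transform import Rotation as Ro
from scipy.optimize import least_squares
from workcell import bot, eyes
P={n:eyes.camera_params(n) for n in("top","side")}
def proj(n,X):
    p=P[n];c=(np.atleast_2d(X)-p["origin"])@Ro.from_euler("xyz",p["attitude"]).as_matrix()
    return np.c_[p["fx"]*c[:,0]/-c[:,2]+p["cx"],p["fy"]*c[:,1]/c[:,2]+p["cy"]]
def unproj(n,uv,z):
    p=P[n];d=Ro.from_euler("xyz",p["attitude"]).apply([(uv[0]-p["cx"])/p["fx"],-(uv[1]-p["cy"])/p["fy"],-1])
    return p["origin"]+d*(z-p["origin"][2])/d[2]
def rz(a): return np.array([[np.cos(a),-np.sin(a)],[np.sin(a),np.cos(a)]])
def box(x,y,a,lx,ly,z0,z1):
    q=np.array([[-1,-1],[1,-1],[1,1],[-1,1]])*[lx/2,ly/2]@rz(a).T+[x,y]
    return np.r_[np.c_[q,[z0]*4],np.c_[q,[z1]*4]]
def fit(n,pts,z,lx,ly,g):
    f=lambda v:(proj(n,box(*v,lx,ly,z,z)[:4])-pts).ravel()
    r=least_squares(f,g,x_scale=[.01,.01,.1]);return r.x,abs(r.fun).max()
def circ(x,y,z,r=.017): t=np.linspace(0,2*np.pi,25);return np.c_[x+r*np.cos(t),y+r*np.sin(t),0*t+z]
class View:
    def __init__(s,n,x0,y0,x1,y1,k,img=None):
        s.n,s.o,s.k=n,(x0,y0),k;im=eyes.grab_frame(n) if img is None else img
        s.im=cv2.convertScaleAbs(cv2.resize(im[y0:y1,x0:x1],None,fx=k,fy=k,interpolation=cv2.INTER_CUBIC),alpha=1.6)
    def line(s,X,c=(255,255,0),closed=False):
        q=((proj(s.n,X)-s.o+.5)*s.k-.5).round().astype(int);cv2.polylines(s.im,[q],closed,c,1)
    def box(s,b,c=(255,255,0)): s.line(b[:4],c,True);s.line(b[4:],c,True)
E
python3 - <<'E'
from h import *
k=1.5625
rack,e=fit("top",np.array([[176,328],[308,318],[302,236],[173,243]])[[0,1,2,3]]/k,.06,.147,.218,[.5,.25,0]) if 0 else (None,None)
# box order: (-,-)=near,right ; (+,-)=far,right ; (+,+)=far,left ; (-,+)=near,left
rack,e=fit("top",np.array([[308,318],[302,236],[173,243],[176,328]])/k,.06,.147,.218,[.5,.25,0]);print("rack",rack,e)
ly,e2=fit("top",np.array([[531,369],[538,340],[482,328],[474,357]])/k,.048,.048,.09,[.4,-.2,0]);print("lying body",ly,e2)
st=unproj("top",np.array([463,230])/k,.136);print("stand",st)
np.save("est.npy",np.r_[rack,ly,st[:2]])
v=[View("top",105,130,365,250,3),View("side",180,115,325,280,3)]
for w in v:
    w.box(box(*rack,.147,.218,0,.06));w.box(box(*ly,.048,.09,0,.048),(0,255,0))
    c=ly[:2]+rz(ly[2])@[0,-.091];w.line([[*c,.024],[*(ly[:2]+rz(ly[2])@[0,.045]),.024]],(255,0,255))
    w.box(box(*st[:2],ly[2]*0,.048,.048,0,.09),(0,255,0));w.line(circ(*st[:2],.136))
cv2.imwrite("pics/a.png",v[0].im);cv2.imwrite("pics/b.png",v[1].im)
E
```

```text
rack [0.56554653 0.21228531 0.08239393] 1.808503528254363
lying body [ 0.45628997 -0.22659621 -0.22355061] 1.266187716061836
stand [ 0.62842073 -0.15122907  0.136     ]
```

View pics/a.png

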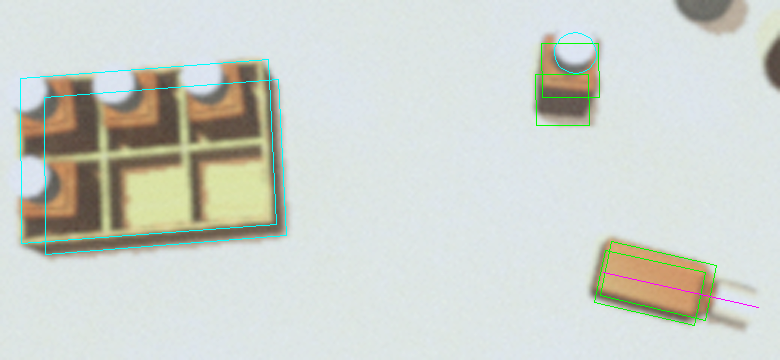

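View pics/b.png

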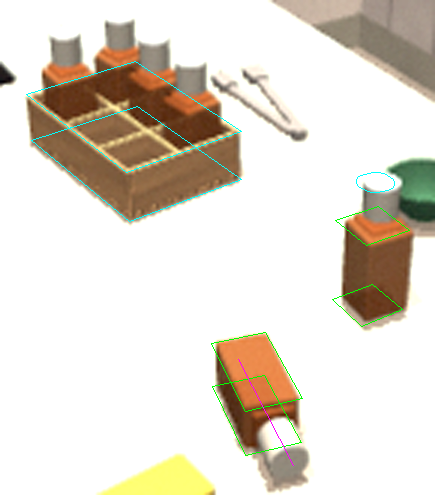

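The overlays agree in both views. The rack is at about (.566,.212) with yaw .08, and the lying amber's cap points to (-.22,-.975). cell0 and cell1 are empty. Next I move over the lying bottle's cap at about (.440,-.299).

```bash
python3 -m jog '[{"delta_pos":[50,-50,0],"spin":-0.15,"claw":0},{"delta_pos":[100,-100,0],"spin":-0.3,"claw":0},{"delta_pos":[140,-150,0],"spin":-0.45,"claw":0},{"delta_pos":[170,-200,0],"spin":-0.6,"claw":0},{"delta_pos":[190,-250,0],"spin":-0.7,"claw":0},{"delta_pos":[210,-300,0],"spin":-0.8,"claw":0},{"delta_pos":[220,-350,0],"spin":-0.9,"claw":0},{"delta_pos":[226,-400,0],"spin":-1.0,"claw":0}]' 20
python3 -m jog '[{"delta_pos":[0,-50,0],"spin":-0.1,"claw":0},{"delta_pos":[0,-100,0],"spin":-0.2,"claw":0},{"delta_pos":[0,-150,0],"spin":-0.3,"claw":0},{"delta_pos":[0,-200,0],"spin":-0.4,"claw":0},{"delta_pos":[0,-250,0],"spin":-0.43,"claw":0},{"delta_pos":[0,-300,0],"spin":-0.43,"claw":0},{"delta_pos":[0,-350,0],"spin":-0.43,"claw":0},{"delta_pos":[0,-400,0],"spin":-0.43,"claw":0}]'
```

```text
clock: 1.0
position: [0.4335, 0.2485, 0.231]
tool_rot: [-3.141, -0.0, 1.77]
force: [1.3, -0.1, -0.1]
grip_width: 0.0852
clock: 1.8
position: [0.4332, -0.1514, 0.2312]
tool_rot: [3.141, -0.0, 1.341]
force: [1.3, 1.4, 0.7]
grip_width: 0.0851
```

```bash
python3 -m jog '[{"delta_pos":[2,-50,0],"spin":0,"claw":0.3},{"delta_pos":[4,-100,0],"spin":0,"claw":0.3},{"delta_pos":[7,-147,0],"spin":0.006,"claw":0.3},{"delta_pos":[7,-147,-40],"spin":0.006,"claw":0.3},{"delta_pos":[7,-147,-80],"spin":0.006,"claw":0.3},{"delta_pos":[7,-147,-120],"spin":0.006,"claw":0.3},{"delta_pos":[7,-147,-150],"spin":0.006,"claw":0.3},{"delta_pos":[7,-147,-150],"spin":0.006,"claw":0.3}]'
python3 - <<'E'
from h import *
s=bot.observe();print(s["position"],s["tool_rot"])
v=View("top",280,150,400,250,5)
p=s["position"]
for d in(-.03,.03):
    q=np.array([p[0],p[1],p[2]])+[d*np.cos(-.22),d*np.sin(-.22),0]; v.line(circ(*q,.004),(0,0,255))
v.line(circ(.440,-.299,.041,.004),(255,0,255))
cv2.imwrite("pics/c.png",v.im)
E
```

```text
clock: 2.6
position: [0.4384, -0.2974, 0.0782]
tool_rot: [-3.136, -0.002, 1.347]
force: [-0.5, 0.2, 0.1]
grip_width: 0.0601
[ 0.43840269 -0.29736528  0.07815688] [-3.13638169e+00 -1.62851158e-03  1.34672511e+00]
```

View pics/c.png

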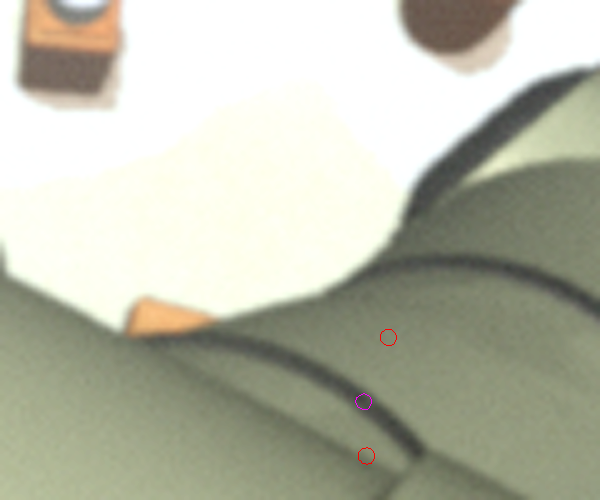

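The arm hides the bottle from the top camera, so I'll use the side view. I descend, close gently and check.

```bash
python3 -m jog '[{"delta_pos":[1,-1,-35],"spin":0,"claw":0.3},{"delta_pos":[1,-1,-73],"spin":0,"claw":0.3},{"delta_pos":[1,-1,-73],"spin":0,"claw":0.3},{"delta_pos":[1,-1,-73],"spin":0,"claw":0.7},{"delta_pos":[1,-1,-73],"spin":0,"claw":0.9},{"delta_pos":[1,-1,-73],"spin":0,"claw":1},{"delta_pos":[1,-1,-73],"spin":0,"claw":1},{"delta_pos":[1,-1,-73],"spin":0,"claw":1}]' 25
python3 - <<'E'
from h import *
v=View("side",170,190,330,310,5)
cv2.imwrite("pics/d.png",v.im)
E
```

```text
clock: 3.45
position: [0.4413, -0.3003, 0.0093]
tool_rot: [3.141, 0.001, 1.346]
force: [-0.3, -3.6, 8.4]
grip_width: 0.0332
```

View pics/d.png

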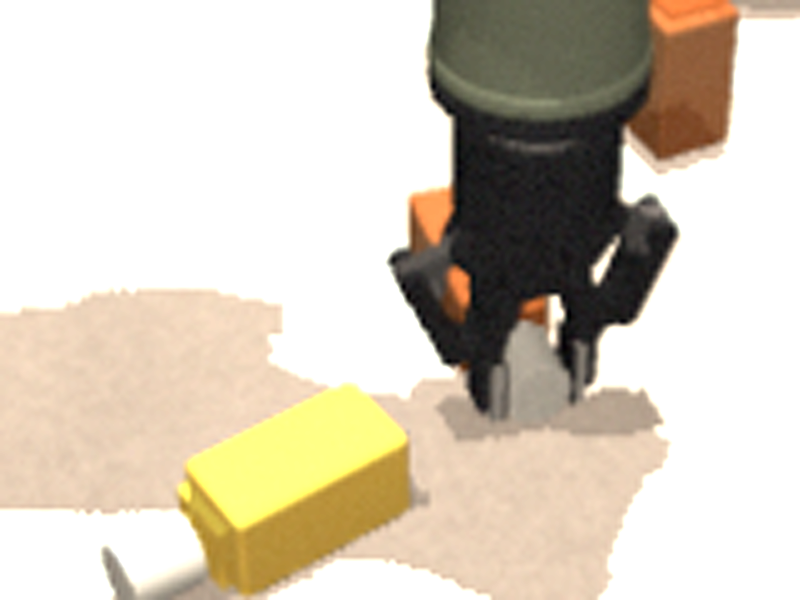

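The cap is held (33 mm opening), the bottle's base still lies behind it, and the yellow bottle is untouched. Next I swing the grip point on an arc about the base edge.

```bash
python3 -m jog '[{"delta_pos":[1,4,15],"spin":0,"claw":1},{"delta_pos":[2,10,30],"spin":0,"claw":1},{"delta_pos":[4,18,43],"spin":0,"claw":1},{"delta_pos":[6,27,56],"spin":0,"claw":1},{"delta_pos":[9,38,67],"spin":0,"claw":1},{"delta_pos":[12,51,77],"spin":0,"claw":1},{"delta_pos":[12,51,77],"spin":0,"claw":1},{"delta_pos":[12,51,77],"spin":0,"claw":1}]' 25
python3 - <<'E'
from h import *
v=View("side",170,160,330,280,5)
cv2.imwrite("pics/e.png",v.im)
E
```

```text
clock: 4.3
position: [0.4538, -0.2487, 0.087]
tool_rot: [3.14, 0.0, 1.347]
force: [-0.8, 0.2, -3.6]
grip_width: 0.0332
```

View pics/e.png

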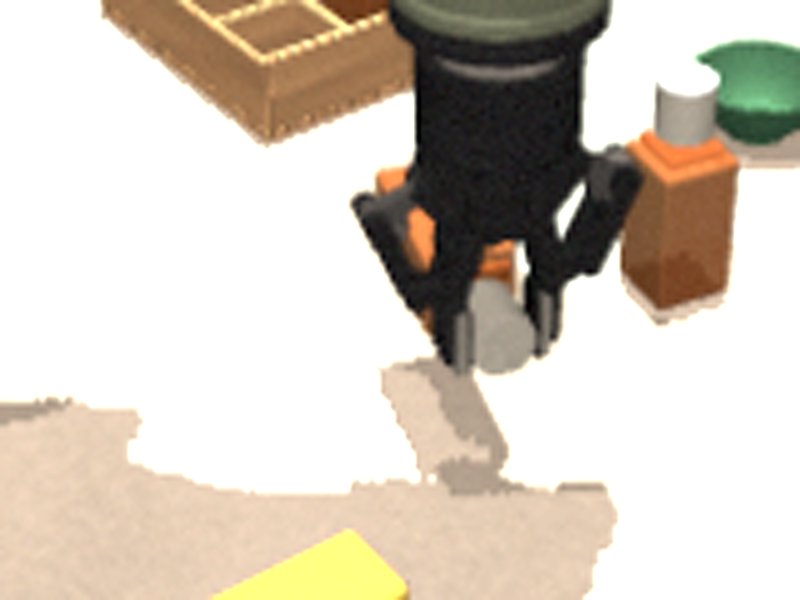

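The bottle is clamped but did not pivot; it hangs level about 78 mm up. The pad torsion holds it, so I'll lower the grip to the minimum and watch the moment about the jaw axis.

```bash
cat > m.py <<'E'
from h import *
s=bot.observe();a=s["tool_rot"][2]-np.pi/2
print("F",s["force"].round(2),"M",s["moment"].round(3),"Mjaw",round(float(s["moment"][:2]@[np.cos(a),np.sin(a)]),3),"pos",s["position"].round(4),"w",round(s["grip_width"],4))
E
python3 m.py; python3 -m jog '[{"delta_pos":[0,0,0],"spin":0,"claw":1},{"delta_pos":[0,0,0],"spin":0,"claw":1},{"delta_pos":[0,0,0],"spin":0,"claw":1}]' 20; python3 m.py
python3 -m jog '[{"delta_pos":[0,0,40],"spin":0,"claw":1},{"delta_pos":[0,0,0],"spin":0,"claw":1},{"delta_pos":[0,0,40],"spin":0,"claw":1},{"delta_pos":[0,0,0],"spin":0,"claw":1},{"delta_pos":[0,0,40],"spin":0,"claw":1},{"delta_pos":[0,0,20],"spin":0,"claw":1},{"delta_pos":[0,0,20],"spin":0,"claw":1},{"delta_pos":[0,0,20],"spin":0,"claw":1}]'; python3 m.py
```

```text
F [-0.04 -0.57 -2.48] M [-0.19   0.026  0.022] Mjaw -0.191 pos [ 0.4534 -0.2492  0.0866] w 0.033
clock: 4.65
position: [0.4531, -0.2495, 0.0864]
tool_rot: [3.141, 0.001, 1.346]
force: [0.2, 0.2, -1.5]
grip_width: 0.0334
F [ 0.16  0.16 -1.52] M [-0.121  0.087  0.028] Mjaw -0.137 pos [ 0.4531 -0.2495  0.0864] w 0.0334
clock: 5.45
position: [0.4527, -0.2494, 0.1063]
tool_rot: [-3.141, 0.0, 1.346]
force: [0.1, 0.1, -2.0]
grip_width: 0.0329
F [ 0.08  0.06 -1.99] M [-0.111 -0.051  0.021] Mjaw -0.097 pos [ 0.4527 -0.2494  0.1063] w 0.0329
```

```bash
python3 - <<'E'
from h import *
cv2.imwrite("pics/f.png",View("side",200,150,300,250,4).im)
E
```

```text
(no output)
```

View pics/f.png

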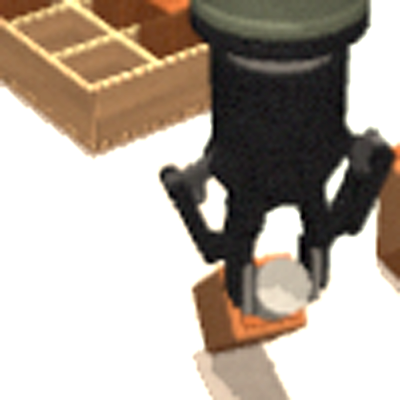

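The shake turned the base downward, so the ratchet works. I'll add a silhouette fit for the tilt and keep going.

```bash
cat > ang.py <<'E'
from h import *
def angle(off=.021):
    im=eyes.grab_frame("side");s=bot.observe();p=s["position"];a=s["tool_rot"][2]-np.pi/2
    hsv=cv2.cvtColor(im,cv2.COLOR_BGR2HSV);amb=(hsv[...,1]>120)&((hsv[...,0]<16)|(hsv[...,0]>174))&(hsv[...,2]>30);bg=(hsv[...,2]>110)&(hsv[...,1]<60)
    g=np.array([p[0],p[1],p[2]+off]);j=np.array([np.cos(a),np.sin(a),0]);h=np.array([-np.sin(a),np.cos(a),0])  # h: towards base (+y side)
    best=[]
    for d in range(-10,121,2):
        for da in(-.006,0,.006):
            f=np.radians(d);b=h*np.cos(f)-np.array([0,0,np.sin(f)]);t=np.cross(j,b)
            X=np.array([g+b*(u+da)+j*.024*e1+t*.024*e2 for u in(.029,.119) for e1 in(-1,1) for e2 in(-1,1)])
            q=cv2.convexHull(proj("side",X).astype(np.float32)).round().astype(np.int32)
            m=np.zeros(amb.shape,np.uint8);cv2.fillPoly(m,[q],1);m=m>0
            c=proj("side",g)[0].astype(int);R=np.zeros_like(m);R[c[1]-45:c[1]+60,c[0]-35:c[0]+22]=1
            best.append(((amb&m).sum()-(amb&~m&R).sum()-(bg&m).sum(),d,da,X[:,2].min()))
    best.sort(key=lambda r:-r[0]);return best[:3]
if __name__=="__main__":
    for r in angle(): print(r)
E
python3 ang.py
python3 -m jog '[{"delta_pos":[0,0,40],"spin":0,"claw":1},{"delta_pos":[0,0,0],"spin":0,"claw":1},{"delta_pos":[0,0,40],"spin":0,"claw":1},{"delta_pos":[0,0,0],"spin":0,"claw":1},{"delta_pos":[0,0,40],"spin":0,"claw":1},{"delta_pos":[0,0,0],"spin":0,"claw":1},{"delta_pos":[0,0,40],"spin":0,"claw":1},{"delta_pos":[0,0,20],"spin":0,"claw":1}]'; python3 ang.py
python3 -m jog '[{"delta_pos":[0,0,40],"spin":0,"claw":1},{"delta_pos":[0,0,0],"spin":0,"claw":1},{"delta_pos":[0,0,40],"spin":0,"claw":1},{"delta_pos":[0,0,0],"spin":0,"claw":1},{"delta_pos":[0,0,40],"spin":0,"claw":1},{"delta_pos":[0,0,0],"spin":0,"claw":1},{"delta_pos":[0,0,40],"spin":0,"claw":1},{"delta_pos":[0,0,20],"spin":0,"claw":1}]'; python3 ang.py;python3 m.py
```

```text
(np.int64(-109), 48, 0.006, np.float64(0.018844403361881396))
(np.int64(-117), 48, 0, np.float64(0.02330327231474577))
(np.int64(-118), 50, 0, np.float64(0.021210449735532953))
clock: 6.35
position: [0.4546, -0.2511, 0.1298]
tool_rot: [3.137, 0.002, 1.345]
force: [0.5, -0.8, -3.4]
grip_width: 0.0331
(np.int64(-13), 62, 0.006, np.float64(0.02493969855127389))
(np.int64(-29), 62, 0, np.float64(0.03023738410842746))
(np.int64(-38), 60, 0.006, np.float64(0.0263222896924463))
clock: 7.2
position: [0.4547, -0.2509, 0.1487]
tool_rot: [3.137, 0.002, 1.345]
force: [1.3, 0.4, -3.0]
grip_width: 0.033
(np.int64(96), 68, 0.006, np.float64(0.040535061050401))
(np.int64(87), 70, 0.006, np.float64(0.03975354007517672))
(np.int64(74), 72, 0.006, np.float64(0.039125128711338386))
F [-3.24  2.63 -7.59] M [0.194 0.299 0.011] Mjaw 0.122 pos [ 0.4531 -0.2494  0.1444] w 0.0327
```

```bash
for i in 1; do python3 -m jog '[{"delta_pos":[0,0,40],"spin":0,"claw":1},{"delta_pos":[0,0,0],"spin":0,"claw":1},{"delta_pos":[0,0,40],"spin":0,"claw":1},{"delta_pos":[0,0,0],"spin":0,"claw":1},{"delta_pos":[0,0,40],"spin":0,"claw":1},{"delta_pos":[0,0,0],"spin":0,"claw":1},{"delta_pos":[0,0,40],"spin":0,"claw":1},{"delta_pos":[0,0,0],"spin":0,"claw":1}]'; done; python3 ang.py
python3 -m jog '[{"delta_pos":[0,0,40],"spin":0,"claw":1},{"delta_pos":[0,0,0],"spin":0,"claw":1},{"delta_pos":[0,0,40],"spin":0,"claw":1},{"delta_pos":[0,0,0],"spin":0,"claw":1},{"delta_pos":[0,0,40],"spin":0,"claw":1},{"delta_pos":[0,0,0],"spin":0,"claw":1},{"delta_pos":[0,0,0],"spin":0,"claw":1},{"delta_pos":[0,0,0],"spin":0,"claw":1}]'; python3 ang.py;python3 m.py
```

```text
clock: 8.05
position: [0.4557, -0.2508, 0.1494]
tool_rot: [3.134, 0.001, 1.346]
force: [2.2, -1.0, -4.0]
grip_width: 0.033
(np.int64(130), 74, 0, np.float64(0.041195509958544645))
(np.int64(122), 74, -0.006, np.float64(0.04696308013417457))
(np.int64(120), 74, 0.006, np.float64(0.03542793978291473))
clock: 8.9
position: [0.452, -0.2483, 0.1414]
tool_rot: [-3.14, 0.0, 1.347]
force: [-0.8, -0.5, -0.7]
grip_width: 0.0332
(np.int64(144), 76, 0.006, np.float64(0.03585727960592759))
(np.int64(122), 78, 0.006, np.float64(0.03569204021346725))
(np.int64(119), 74, 0.006, np.float64(0.036177362352921336))
F [ 0.93 -0.65 -2.61] M [-0.076  0.029 -0.033] Mjaw -0.081 pos [ 0.4524 -0.2486  0.142 ] w 0.0331
```

The tilt is about 14° from vertical. I lower until the base edge touches, then drag toward the base side to square it up.

```bash
python3 -m jog '[{"delta_pos":[0,0,-15],"spin":0,"claw":1},{"delta_pos":[0,0,-28],"spin":0,"claw":1},{"delta_pos":[1,5,-34],"spin":0,"claw":1},{"delta_pos":[2,10,-36],"spin":0,"claw":1},{"delta_pos":[3,15,-37],"spin":0,"claw":1},{"delta_pos":[5,20,-38],"spin":0,"claw":1},{"delta_pos":[5,24,-38],"spin":0,"claw":1},{"delta_pos":[5,24,-38],"spin":0,"claw":1}]'; python3 ang.py;python3 m.py
```

```text
clock: 9.75
position: [0.4582, -0.2248, 0.1043]
tool_rot: [3.14, 0.001, 1.347]
force: [-2.4, 0.1, 17.4]
grip_width: 0.0328
(np.int64(329), 84, 0.006, np.float64(-0.0015263415467317415))
(np.int64(313), 82, 0.006, np.float64(-0.0018260845230117636))
(np.int64(308), 84, 0, np.float64(0.004440789825477897))
F [-0.5   0.19 17.87] M [-0.294  0.265 -0.03 ] Mjaw -0.346 pos [ 0.4582 -0.225   0.1043] w 0.0332
```

```bash
python3 -m jog '[{"delta_pos":[1,5,0],"spin":0,"claw":1},{"delta_pos":[2,9,-1],"spin":0,"claw":1},{"delta_pos":[3,13,-2],"spin":0,"claw":1},{"delta_pos":[3,13,-2],"spin":0,"claw":1},{"delta_pos":[3,13,-2],"spin":0,"claw":1}]'; python3 ang.py;python3 m.py;  python3 - <<'E'
from h import *
cv2.imwrite("pics/g.png",View("side",190,130,310,250,5).im)
E
```

```text
clock: 10.3
position: [0.4614, -0.2119, 0.1021]
tool_rot: [3.14, 0.001, 1.347]
force: [-0.7, 0.9, 9.8]
grip_width: 0.033
(np.int64(329), 90, 0.006, np.float64(-0.0019352092284636178))
(np.int64(325), 90, 0, np.float64(0.004064790771536387))
(np.int64(325), 92, 0, np.float64(0.0032996944354039734))
F [-1.83  1.13 10.76] M [0.127 0.32  0.026] Mjaw 0.052 pos [ 0.4613 -0.2119  0.1021] w 0.0333
```

View pics/g.png

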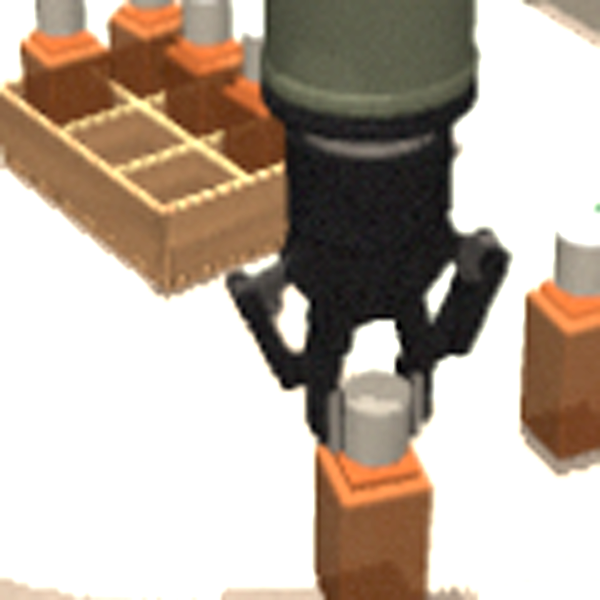

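The bottle stands flat and upright in the grip (90°, jaw moment about 0). It is still 0.3 m from the rack, so I firm the grip, carry it low to right beside the rack, set it down and release.

```bash
python3 -m jog '[{"delta_pos":[0,0,0],"spin":0,"claw":1},{"delta_pos":[0,0,0],"spin":0,"claw":1},{"delta_pos":[0,0,6],"spin":0,"claw":1},{"delta_pos":[0,0,15],"spin":0,"claw":1},{"delta_pos":[3,20,18],"spin":0,"claw":1},{"delta_pos":[6,45,18],"spin":0,"claw":1},{"delta_pos":[10,75,18],"spin":0,"claw":1},{"delta_pos":[12,105,18],"spin":0,"claw":1}]' 70
python3 -m jog '[{"delta_pos":[2,30,0],"spin":0,"claw":1},{"delta_pos":[4,60,0],"spin":0,"claw":1},{"delta_pos":[6,85,0],"spin":0,"claw":1},{"delta_pos":[6,100,0],"spin":0,"claw":1},{"delta_pos":[6,105,0],"spin":0,"claw":1},{"delta_pos":[6,105,-8],"spin":0,"claw":1},{"delta_pos":[6,105,-13],"spin":0,"claw":1},{"delta_pos":[6,105,-13],"spin":0,"claw":1}]'
python3 m.py; python3 ang.py
```

```text
clock: 11.2
position: [0.4735, -0.1059, 0.1203]
tool_rot: [3.14, 0.0, 1.347]
force: [0.9, 0.4, -2.1]
grip_width: 0.0327
clock: 12.0
position: [0.479, -0.0019, 0.1065]
tool_rot: [3.141, 0.001, 1.345]
force: [-0.2, -0.1, -2.9]
grip_width: 0.032
F [-0.23 -0.09 -2.89] M [0.007 0.04  0.073] Mjaw -0.002 pos [ 0.479  -0.0019  0.1065] w 0.032
(np.int64(-380), 86, 0.006, np.float64(0.001518455725985644))
(np.int64(-384), 90, 0, np.float64(0.008888117378322678))
(np.int64(-398), 88, 0.006, np.float64(0.002126676080075678))
```

```bash
python3 -m jog '[{"delta_pos":[0,0,-1],"spin":0,"claw":1},{"delta_pos":[0,0,-2],"spin":0,"claw":1},{"delta_pos":[0,0,-3],"spin":0,"claw":1},{"delta_pos":[0,0,-4],"spin":0,"claw":1},{"delta_pos":[0,0,-4],"spin":0,"claw":1}]'
python3 m.py
```

```text
clock: 12.55
position: [0.4792, -0.0019, 0.1028]
tool_rot: [3.14, 0.001, 1.345]
force: [-0.4, -0.3, -1.6]
grip_width: 0.0325
F [-0.4  -0.3  -1.58] M [-0.053 -0.013  0.031] Mjaw -0.049 pos [ 0.4792 -0.0019  0.1028] w 0.0325
```

```bash
python3 -m jog '[{"delta_pos":[0,0,-1],"spin":0,"claw":1},{"delta_pos":[0,0,-2],"spin":0,"claw":1},{"delta_pos":[0,0,-2],"spin":0,"claw":1}]'
python3 m.py
```

```text
clock: 12.85
position: [0.4799, -0.0014, 0.102]
tool_rot: [3.139, -0.001, 1.345]
force: [-5.8, 4.4, 33.5]
grip_width: 0.032
F [-5.81  4.37 33.51] M [ 0.518  1.919 -0.077] Mjaw 0.075 pos [ 0.4799 -0.0014  0.102 ] w 0.032
```

Base is on the shelf. I ease off, release, and back up, keeping the arm over the standing spare's side for the check.

```bash
python3 -m jog '[{"delta_pos":[0,0,0.5],"spin":0,"claw":1},{"delta_pos":[0,0,0.5],"spin":0,"claw":0.5},{"delta_pos":[0,0,0.5],"spin":0,"claw":0.3},{"delta_pos":[0,0,0.5],"spin":0,"claw":0.3},{"delta_pos":[0,0,40],"spin":0,"claw":0.3},{"delta_pos":[0,0,80],"spin":0,"claw":0.3},{"delta_pos":[0,-40,100],"spin":0,"claw":0.3},{"delta_pos":[0,-80,110],"spin":0,"claw":0.3}]' 40
python3 -m jog '[{"delta_pos":[0,-50,0],"spin":0,"claw":0.3},{"delta_pos":[0,-100,0],"spin":0,"claw":0.3},{"delta_pos":[0,-150,0],"spin":0,"claw":0.3},{"delta_pos":[0,-180,0],"spin":0,"claw":0.3},{"delta_pos":[0,-180,0],"spin":0,"claw":0.3}]'
python3 - <<'E'
from h import *
t,s=eyes.grab_frame("top"),eyes.grab_frame("side")
np.savez("fr.npz",t=t,s=s)
e=np.load("est.npy")
v=View("top",105,110,305,230,4,t);v.box(box(*e[:3],.147,.218,0,.06));v.line(circ(.479,-.002,.136))
w=View("side",180,90,330,240,4,s);w.box(box(*e[:3],.147,.218,0,.06));w.line(circ(.479,-.002,.136))
for q in(v,w): q.line(circ(e[6],e[7],.136),(0,0,255))
cv2.imwrite("pics/i.png",v.im);cv2.imwrite("pics/j.png",w.im)
E
```

```text
clock: 13.65
position: [0.4806, -0.0814, 0.2138]
tool_rot: [3.137, -0.002, 1.349]
force: [0.2, 0.2, -0.5]
grip_width: 0.0596
clock: 14.15
position: [0.4794, -0.2659, 0.2138]
tool_rot: [3.137, 0.0, 1.343]
force: [-0.7, 1.8, -0.3]
grip_width: 0.0595
```

View pics/i.png

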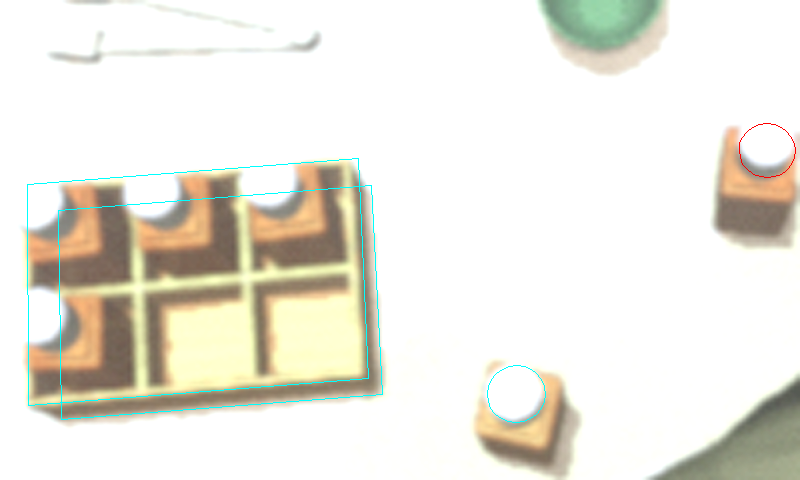

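The released bottle stands upright beside the rack, with its cap at (515,393) in the crop. That matches the measured spot (.479,-.002). The standing spare's cap at (768,150) matches (.628,-.151). I take the standing one now.

```bash
python3 -m jog '[{"delta_pos":[35,30,0],"spin":0.04,"claw":0.3},{"delta_pos":[75,60,0],"spin":0.08,"claw":0.3},{"delta_pos":[115,90,0],"spin":0.12,"claw":0.3},{"delta_pos":[149,115,0],"spin":0.12,"claw":0.3},{"delta_pos":[149,115,0],"spin":0.12,"claw":0.3},{"delta_pos":[149,115,-30],"spin":0.12,"claw":0.3},{"delta_pos":[149,115,-40],"spin":0.12,"claw":0.3},{"delta_pos":[149,115,-40],"spin":0.12,"claw":0.3}]' 60
python3 m.py
python3 - <<'E'
from h import *
e=np.load("est.npy")
w=View("side",230,90,390,210,5);w.line(circ(.479,-.002,.136));w.line(circ(e[6],e[7],.136),(0,0,255))
cv2.imwrite("pics/k.png",w.im)
E
```

```text
clock: 15.05
position: [0.6283, -0.1458, 0.1722]
tool_rot: [3.141, -0.002, 1.468]
force: [-1.7, 0.2, -0.7]
grip_width: 0.0595
F [-1.74  0.19 -0.7 ] M [-0.01   0.008  0.018] Mjaw -0.01 pos [ 0.6283 -0.1458  0.1722] w 0.0595
```

View pics/k.png

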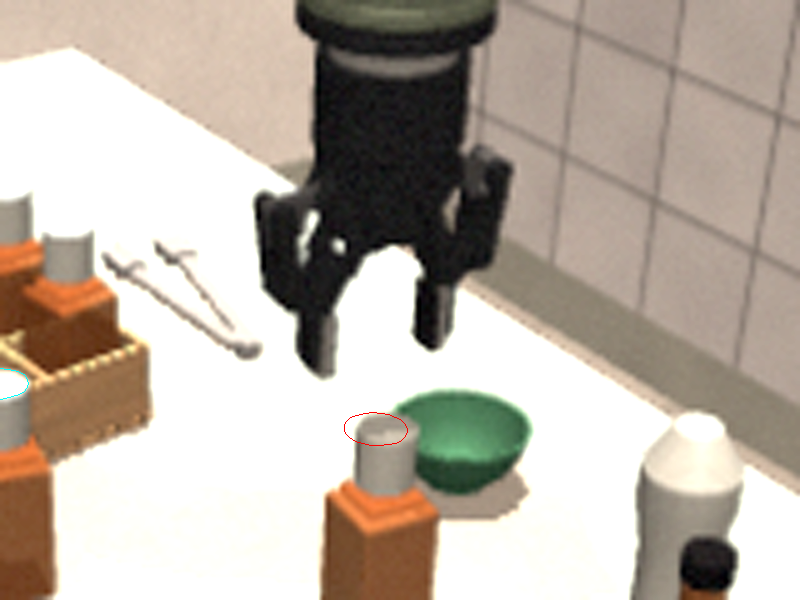

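The side view puts the cap about 4 mm toward image right of my mark, with its centre at (386,428) against 376. I correct by that and grip.

```bash
python3 -m jog '[{"delta_pos":[3,-7,0],"spin":0,"claw":0.3},{"delta_pos":[3,-7,-30],"spin":0,"claw":0.3},{"delta_pos":[3,-7,-60],"spin":0,"claw":0.3},{"delta_pos":[3,-7,-68],"spin":0,"claw":0.3},{"delta_pos":[3,-7,-68],"spin":0,"claw":0.7},{"delta_pos":[3,-7,-68],"spin":0,"claw":1},{"delta_pos":[3,-7,-68],"spin":0,"claw":1},{"delta_pos":[3,-7,-68],"spin":0,"claw":1}]' 60
python3 m.py
```

```text
clock: 15.9
position: [0.6329, -0.1537, 0.1071]
tool_rot: [3.136, -0.002, 1.467]
force: [1.1, -0.3, 7.5]
grip_width: 0.0324
F [ 1.13 -0.26  7.55] M [-0.094 -0.074  0.024] Mjaw -0.086 pos [ 0.6329 -0.1537  0.1071] w 0.0324
```

```bash
python3 -m jog '[{"delta_pos":[0,0,15],"spin":0,"claw":1},{"delta_pos":[0,0,50],"spin":0,"claw":1},{"delta_pos":[0,0,95],"spin":0,"claw":1},{"delta_pos":[0,0,135],"spin":0.02,"claw":1},{"delta_pos":[-5,25,165],"spin":0.06,"claw":1},{"delta_pos":[-20,60,170],"spin":0.1,"claw":1},{"delta_pos":[-35,100,170],"spin":0.14,"claw":1},{"delta_pos":[-50,140,170],"spin":0.18,"claw":1}]'
python3 -m jog '[{"delta_pos":[-10,40,0],"spin":0,"claw":1},{"delta_pos":[-20,80,0],"spin":0,"claw":1},{"delta_pos":[-30,120,0],"spin":0,"claw":1},{"delta_pos":[-40,160,0],"spin":0,"claw":1},{"delta_pos":[-47,195,0],"spin":0,"claw":1},{"delta_pos":[-50,215,0],"spin":0,"claw":1},{"delta_pos":[-50,223,0],"spin":0,"claw":1},{"delta_pos":[-50,223,0],"spin":0,"claw":1}]'
python3 m.py
```

```text
clock: 16.7
position: [0.582, -0.0127, 0.2787]
tool_rot: [3.135, -0.002, 1.648]
force: [0.8, 0.5, -1.9]
grip_width: 0.0324
clock: 17.5
position: [0.5319, 0.2108, 0.2795]
tool_rot: [3.134, -0.002, 1.649]
force: [-0.0, 0.2, -2.8]
grip_width: 0.032
F [-0.01  0.23 -2.82] M [-0.022  0.036 -0.094] Mjaw -0.019 pos [0.5319 0.2108 0.2795] w 0.032
```

```bash
python3 -m jog '[{"delta_pos":[-2,-1,-30],"spin":0,"claw":1},{"delta_pos":[-2,-1,-65],"spin":0,"claw":1},{"delta_pos":[-2,-1,-95],"spin":0,"claw":1},{"delta_pos":[-2,-1,-105],"spin":0,"claw":1},{"delta_pos":[-2,-1,-115],"spin":0,"claw":1},{"delta_pos":[-2,-1,-122],"spin":0,"claw":1},{"delta_pos":[-2,-1,-130],"spin":0,"claw":1},{"delta_pos":[-2,-1,-130],"spin":0,"claw":1}]'
python3 m.py
python3 - <<'E'
from h import *
e=np.load("est.npy");w=View("side",185,60,305,180,5)
c=e[:2]+rz(e[2])@[-.0355,0];w.box(box(*c,e[2],.066,.066,.005,.06))
cv2.imwrite("pics/l.png",w.im)
E
```

```text
clock: 18.3
position: [0.5299, 0.2097, 0.1492]
tool_rot: [3.135, -0.002, 1.649]
force: [-0.5, -0.1, -1.9]
grip_width: 0.0325
F [-0.45 -0.1  -1.91] M [-0.05   0.037 -0.025] Mjaw -0.047 pos [0.5299 0.2097 0.1492] w 0.0325
```

Base is about 18 mm below the rim with no side force, so it is in the pocket. I lower it to the floor gently.

```bash
python3 -m jog '[{"delta_pos":[0,0,-10],"spin":0,"claw":1},{"delta_pos":[0,0,-20],"spin":0,"claw":1},{"delta_pos":[0,0,-28],"spin":0,"claw":1},{"delta_pos":[0,0,-32],"spin":0,"claw":1},{"delta_pos":[0,0,-34],"spin":0,"claw":1},{"delta_pos":[0,0,-35],"spin":0,"claw":1},{"delta_pos":[0,0,-36],"spin":0,"claw":1},{"delta_pos":[0,0,-36],"spin":0,"claw":1}]'
python3 m.py
```

```text
clock: 19.15
position: [0.5301, 0.2098, 0.1137]
tool_rot: [3.134, -0.002, 1.649]
force: [-0.5, -0.7, -2.2]
grip_width: 0.0325
F [-0.47 -0.72 -2.21] M [ 0.026  0.081 -0.02 ] Mjaw 0.032 pos [0.5301 0.2098 0.1137] w 0.0325
```

```bash
python3 -m jog '[{"delta_pos":[0,0,-1],"spin":0,"claw":1},{"delta_pos":[0,0,-2],"spin":0,"claw":1},{"delta_pos":[0,0,-2.5],"spin":0,"claw":1},{"delta_pos":[0,0,-2.5],"spin":0,"claw":1}]'
python3 m.py
```

```text
clock: 19.55
position: [0.5307, 0.21, 0.112]
tool_rot: [3.133, -0.003, 1.649]
force: [-0.9, -0.3, 11.5]
grip_width: 0.0331
F [-0.94 -0.26 11.47] M [-0.033  0.679  0.   ] Mjaw 0.021 pos [0.5307 0.21   0.112 ] w 0.0331
```

It touched the floor at the predicted height (TCP .112). I release, rise, and go to the stood bottle.

```bash
python3 -m jog '[{"delta_pos":[0,0,0.3],"spin":0,"claw":0.6},{"delta_pos":[0,0,0.3],"spin":0,"claw":0.42},{"delta_pos":[0,0,0.3],"spin":0,"claw":0.42},{"delta_pos":[0,0,30],"spin":0,"claw":0.42},{"delta_pos":[0,0,70],"spin":0,"claw":0.42},{"delta_pos":[0,0,90],"spin":0,"claw":0.42},{"delta_pos":[-10,-40,95],"spin":-0.1,"claw":0.3},{"delta_pos":[-20,-80,95],"spin":-0.2,"claw":0.3}]'
python3 -m jog '[{"delta_pos":[-8,-40,0],"spin":-0.1,"claw":0.3},{"delta_pos":[-16,-80,0],"spin":-0.1,"claw":0.3},{"delta_pos":[-24,-110,0],"spin":-0.1,"claw":0.3},{"delta_pos":[-30,-130,0],"spin":-0.1,"claw":0.3},{"delta_pos":[-31,-132,0],"spin":-0.1,"claw":0.3},{"delta_pos":[-31,-132,0],"spin":-0.1,"claw":0.3}]'
python3 m.py
```

```text
clock: 20.35
position: [0.5107, 0.1297, 0.2078]
tool_rot: [3.132, -0.004, 1.447]
force: [0.2, -0.7, -0.7]
grip_width: 0.0596
clock: 20.95
position: [0.4797, -0.0024, 0.2079]
tool_rot: [3.131, -0.005, 1.346]
force: [-0.2, 0.4, 0.6]
grip_width: 0.0601
F [-0.17  0.4   0.65] M [0.02  0.013 0.021] Mjaw 0.016 pos [ 0.4797 -0.0024  0.2079] w 0.0601
```

```bash
python3 -m jog '[{"delta_pos":[0,1,-40],"spin":0,"claw":0.3},{"delta_pos":[0,1,-75],"spin":0,"claw":0.3},{"delta_pos":[0,1,-95],"spin":0,"claw":0.3},{"delta_pos":[0,1,-104],"spin":0,"claw":0.3},{"delta_pos":[0,1,-104],"spin":0,"claw":0.7},{"delta_pos":[0,1,-104],"spin":0,"claw":1},{"delta_pos":[0,1,-104],"spin":0,"claw":1},{"delta_pos":[0,1,-104],"spin":0,"claw":1}]' 60
python3 m.py
```

```text
clock: 21.75
position: [0.4803, -0.0011, 0.1048]
tool_rot: [3.13, -0.005, 1.347]
force: [-0.3, 0.1, 7.4]
grip_width: 0.0326
F [-0.26  0.12  7.42] M [ 0.161  0.169 -0.032] Mjaw 0.12 pos [ 0.4803 -0.0011  0.1048] w 0.0326
```

```bash
python3 -m jog '[{"delta_pos":[0,0,15],"spin":0,"claw":1},{"delta_pos":[0,0,50],"spin":0,"claw":1},{"delta_pos":[0,0,90],"spin":0,"claw":1},{"delta_pos":[10,25,100],"spin":0.08,"claw":1},{"delta_pos":[25,60,100],"spin":0.16,"claw":1},{"delta_pos":[40,95,100],"spin":0.24,"claw":1},{"delta_pos":[52,125,100],"spin":0.302,"claw":1},{"delta_pos":[56,138,100],"spin":0.302,"claw":1}]'
python3 -m jog '[{"delta_pos":[0,2,0],"spin":0,"claw":1},{"delta_pos":[0,2,0],"spin":0,"claw":1},{"delta_pos":[0,2,0],"spin":0,"claw":1}]'
python3 m.py
python3 - <<'E'
from h import *
e=np.load("est.npy");s=bot.observe()
for n in([-.0355,-.071],[-.0355,0]): print(e[:2]+rz(e[2])@n)
print(s["tool_rot"])
E
```

```text
clock: 22.55
position: [0.5369, 0.1401, 0.2051]
tool_rot: [3.129, -0.006, 1.654]
force: [-0.7, -0.6, -2.4]
grip_width: 0.0324
clock: 22.85
position: [0.5367, 0.1408, 0.2053]
tool_rot: [3.129, -0.006, 1.652]
force: [-0.4, -1.1, -1.8]
grip_width: 0.0328
F [-0.37 -1.12 -1.81] M [-0.07  -0.002 -0.023] Mjaw -0.07 pos [0.5367 0.1408 0.2053] w 0.0328
[0.53601031 0.1386045 ]
[0.53016696 0.20936364]
[ 3.12915718 -0.00598798  1.65209303]
```

```bash
python3 -m jog '[{"delta_pos":[-1,-2,-15],"spin":0,"claw":1},{"delta_pos":[-1,-2,-30],"spin":0,"claw":1},{"delta_pos":[-1,-2,-40],"spin":0,"claw":1},{"delta_pos":[-1,-2,-50],"spin":0,"claw":1},{"delta_pos":[-1,-2,-58],"spin":0,"claw":1},{"delta_pos":[-1,-2,-58],"spin":0,"claw":1}]'
python3 m.py
```

```text
clock: 23.45
position: [0.5353, 0.1385, 0.1465]
tool_rot: [3.13, -0.006, 1.652]
force: [-0.1, 0.3, -1.1]
grip_width: 0.0327
F [-0.07  0.27 -1.15] M [ 0.029 -0.028  0.004] Mjaw 0.026 pos [0.5353 0.1385 0.1465] w 0.0327
```

```bash
python3 -m jog '[{"delta_pos":[0,0,-10],"spin":0,"claw":1},{"delta_pos":[0,0,-20],"spin":0,"claw":1},{"delta_pos":[0,0,-28],"spin":0,"claw":1},{"delta_pos":[0,0,-32],"spin":0,"claw":1},{"delta_pos":[0,0,-34],"spin":0,"claw":1},{"delta_pos":[0,0,-35],"spin":0,"claw":1},{"delta_pos":[0,0,-36],"spin":0,"claw":1},{"delta_pos":[0,0,-36],"spin":0,"claw":1}]'
python3 m.py
```

```text
clock: 24.25
position: [0.5354, 0.1385, 0.1106]
tool_rot: [3.13, -0.006, 1.652]
force: [0.5, 0.2, -2.6]
grip_width: 0.0323
F [ 0.46  0.21 -2.55] M [-0.012  0.    -0.011] Mjaw -0.012 pos [0.5354 0.1385 0.1106] w 0.0323
```

```bash
python3 -m jog '[{"delta_pos":[0,0,-1],"spin":0,"claw":1},{"delta_pos":[0,0,-2],"spin":0,"claw":1},{"delta_pos":[0,0,-2.5],"spin":0,"claw":1},{"delta_pos":[0,0,-2.5],"spin":0,"claw":1}]'
python3 m.py
```

```text
clock: 24.65
position: [0.536, 0.1388, 0.1097]
tool_rot: [3.128, -0.007, 1.652]
force: [-6.5, -0.8, 30.0]
grip_width: 0.0323
F [-6.51 -0.82 30.03] M [-0.191  2.07   0.064] Mjaw -0.023 pos [0.536  0.1388 0.1097] w 0.0323
```

On the floor at the predicted height. I ease off, release and retreat toward the right, clear of both cameras' view of the rack.

```bash
python3 -m jog '[{"delta_pos":[0,0,0.5],"spin":0,"claw":1},{"delta_pos":[0,0,0.5],"spin":0,"claw":0.5},{"delta_pos":[0,0,0.5],"spin":0,"claw":0.42},{"delta_pos":[0,0,0.5],"spin":0,"claw":0.42},{"delta_pos":[0,0,40],"spin":0,"claw":0.42},{"delta_pos":[0,0,80],"spin":0,"claw":0.42},{"delta_pos":[-10,-45,110],"spin":0,"claw":0.42},{"delta_pos":[-30,-90,120],"spin":0,"claw":0.42}]'
python3 -m jog '[{"delta_pos":[-10,-50,0],"spin":0,"claw":0.4},{"delta_pos":[-20,-100,0],"spin":0,"claw":0.4},{"delta_pos":[-30,-150,0],"spin":0,"claw":0.4},{"delta_pos":[-40,-200,0],"spin":0,"claw":0.4},{"delta_pos":[-40,-250,0],"spin":0,"claw":0.4},{"delta_pos":[-40,-300,0],"spin":0,"claw":0.4},{"delta_pos":[-40,-300,0],"spin":0,"claw":0.4}]'
python3 - <<'E'
from h import *
t,s=eyes.grab_frame("top"),eyes.grab_frame("side")
e=np.load("est.npy")
v=View("top",95,80,315,220,3,t);w=View("side",180,90,310,230,3,s)
for q in(v,w):
    for n in([-.0355,-.071],[-.0355,0]): q.line(circ(*(e[:2]+rz(e[2])@n),.141),(0,0,255))
H=max(v.im.shape[0],w.im.shape[0]);pad=lambda i:cv2.copyMakeBorder(i,0,H-i.shape[0],0,0,0)
im=np.hstack([pad(v.im),pad(w.im)]);im=cv2.resize(im,None,fx=800/im.shape[1],fy=800/im.shape[1],interpolation=cv2.INTER_AREA)
cv2.imwrite("pics/z.png",im)
E
python3 m.py
```

```text
clock: 25.45
position: [0.509, 0.0529, 0.2306]
tool_rot: [3.125, -0.007, 1.654]
force: [0.1, -1.3, -0.8]
grip_width: 0.0494
clock: 26.15
position: [0.4674, -0.2534, 0.2308]
tool_rot: [3.125, -0.004, 1.647]
force: [-0.4, 1.8, 0.5]
grip_width: 0.0513
F [ 0.21  1.11 -0.35] M [ 0.028 -0.044  0.019] Mjaw 0.024 pos [ 0.4684 -0.2485  0.2303] w 0.0514
```

View pics/z.png

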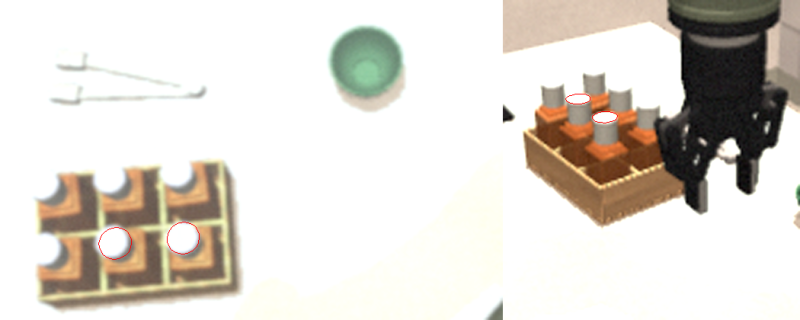

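All six pockets are filled. The two new caps, at (115,243) and (183,238), match the predicted cap circles at seated height in both views. The bowl and tong look undisturbed. I hand in.

```bash
python3 -c "
from workcell import bot
print(bot.job_done())"
```

```text
the job is handed in; nothing more can be done
None
```

Both empty pockets now hold a spare bottle, cap up on the pocket floor, and I handed the job in at about 26 s of the 67 s allowed.

- **Lying spare:** I gripped it by the cap, but at 25 N it did not pivot and came up level. Small vertical shakes at 20 N swung its base down. I then squared it on the shelf, carried it upright to beside the rack and let go. A picture showed it standing there before I took it again from above and put it in cell0.
- **Standing spare:** I took it from above and put it in cell1.

**Last checks:** Both bottles touched the floor at about the predicted height with little side force. In the final pictures, both new caps match the predicted seated position in both cameras, and the four original bottles, the bowl and the tong look undisturbed. The gripper was clear of everything.

**Less certain:**
- Pressing the stood bottle down briefly read 33 N and seating it in cell0 read 30 N, both at the wrist.
- My first estimate of the standing spare's position was about 4 mm off in the side view, and I corrected it before gripping.
- The grinder and the round bottle were outside the final picture. The arm stayed well clear of them throughout, but I did not re-check them at the end.

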